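# Clamp a stoneware tile in the painting jig with a flat driver

### The arm

A 7-joint arm with a two-finger parallel gripper is mounted at the origin on the work surface. World frame = base frame: x ahead of the robot, y to its left, z up, the work surface at z = 0. Lengths are in m, angles in rad, forces in N, time in s.
With the tool pointing down it reaches from about 0.4 to 0.85 m from the base axis. Payload 10.4 kg.
Tool frame: the origin (TCP) lies midway between the tips of the shut fingers; the grasp point (between the pads) lies 19 mm behind it; z points along the fingers, y is the line along which they close (so a half turn about z gives the same grasp; the last joint's range is limited). The gripper opens to 87 mm and grips with 3 to 60 N. Pads are 19 mm wide; open, the fingers measure 117 mm over their backs; the gripper's body (75 mm by 190 mm) begins 51 mm behind the grasp point.
Start: joints at [1.286, 0.332, -0.065, 1.46, 0.022, 1.35, -0.088], TCP at [0.162, -0.604, 0.223] pointing down, gripper open.
Joint ranges: [-2.6, 2.6], [-0.5, 2.12], [-1.47, 1.34], [0.16, 2.42], [-1.27, 4.41], [0.06, 2.06], [-2.6, 2.6]. Speed limits (rad/s): [2.22, 2.22, 2.79, 2.79, 3.14, 3.14, 3.14].

### API

Orientations are given as a rotation vector (axis times angle).
In Python, from workcell import robot, cams, job_done, recognise gives the robot as it stands.
- The arm moves only by the shell command python3 -m jog 'ROWS' [FORCE]. ROWS is JSON, a list of rows, each a list of 5 numbers: the opening, from 0 (shut) to 1 (fully open), then the shift along the tool's x, y, z in m, then the turn about the tool's z in rad. A call has 1 to 12 rows; each row shifts and turns the commanded pose from where the row before left it, along the tool's axes as they then stand; what a row does not reach is not made up. A row lasts 1/10 s, in which the tool goes at most 50 mm and 8.59 degrees, less where a joint would pass 70% of its speed; a pose out of reach is approached as far as the arm can. A call is refused whole if a number of a shift passes 0.05 or a number of a turn 0.15, either way. A call with a gripper value outside its range is refused whole. The fingers move at their own pace and stop on an object; FORCE is the grip in N (left out, the last holds). Time passes only in rows, so rows that do not move let the fingers close. It gives the time, the measured TCP pose, the force, the opening and the grip force at its end, in the units of the state.
- robot.get_state(): the state, without advancing time (a new reading comes with each control period).
- cams.camera(name): name is "scene" or "side" or "wrist"; returns a dict with "img" (480x640x3 uint8, red, green, blue), "intrinsics" (3x3 intrinsics, pixels), "rvec" (rotation vector, rad) and "tvec" (3), from world to camera coordinates, as OpenCV has them; the wrist camera has in their place "tool_from_camera" (4x4, takes a point from camera to tool coordinates, whose origin is the TCP and whose axes are the flange's). Camera axes: x right, y down, z forward; pixel columns grow to the right and rows downward; lengths in m; the calibration is good to about 2 mm. A picture is of the moment at which its call begins: read the wrist's pose just before it. There is no depth.
- job_done(): hands the job in; it is judged then, once.
Trained networks look in a picture, given as the dict that the camera call returned (one of the last four; its "shot" number tells which), for a name from the list of things; names that differ only in an ending like _2 or _b are one class to them, and where a whole thing is asked for, a point or a joint stands for the part that bears it (a point fixed in the world has none). Each returns a list of dicts, best first, with "conf" (0 to 1); they miss things now and then, are a little off and sometimes report something else, mostly with a low value. They report only what shows in the picture. A call takes as long as a camera call.
- recognise(picture, name): "rect" ([left, top, width, height] in pixels, round what is visible of it).
The state is a dict: "time": time; "q": joint angles; "joint_vel": joint speeds; "tau": joint torques, N m; "position": TCP position; "tcp_rot": TCP orientation; "force": force on the tool from outside, world axes, zero at the start; "torque": the same for the moment, N m; "gripper_width": finger opening in m; "gripper_force": force on a finger pad.
Only numpy, scipy, OpenCV 4.12 (cv2) and the standard library are available. Lean on these libraries where they do the work, as an engineer would, in place of code of your own. Each camera call takes 0.05 s, during which the arm holds its last target. There are 200 camera calls.

### The job

Take the flat screwdriver from its wooden stand, seat its blade with a light push in the slotted screw of the jig and turn the screw clockwise until the jaw grips the tile firmly, keeping the blade down in the slot all the while it turns and stopping as you feel it tighten so that the tile is not cracked. Then put the driver back in the stand, handle up, and leave the tile and the other pottery things where they are.

Things in the scene. Friction and masses are not known exactly. Their poses are not given: they have to be found in the camera images.
- driver: Flat screwdriver, 131 mm, 0.11 kg, standing blade down in the stand. Origin: middle of the blade's tip; z up the shank, x along the blade's width, y its thickness. Blade 12 mm wide, 2.2 thick, 14 long; round shank 10 mm in diameter to z = 45 mm; pale wooden handle, square 24 x 24 mm (faces square to x and y), z = 45 to 125 mm, domed end to 131.
- cam: Slotted steel cam screw of the jig, upright, head 28 mm in diameter. Origin: middle of the slot's floor, on the screw axis, 25 mm above the table; z up, x along the slot. Slot right across the head, 3.8 mm wide, 6 mm deep. Clockwise from above drives the jaw to the tile, 2.5 mm/rad. It turns with a steady friction of about 0.12 N m and stays where it is left.
- jaw: Sprung aluminium jaw driven by the cam screw, 64 mm long, 10 high, rubber face. Origin: lower edge of the face, 15 mm above the table; x to the tile. It meets the tile after 0.1 to 0.9 rad of screw turn, differing each time; from there the clamping force grows by about 60 N per rad and the screw's torque by 0.025 N m per 10 N. About 20 N is right; over 45 N cracks the tile.
- tile: Fired terracotta-coloured stoneware tile with a white flower relief, 80 x 80 x 12 mm, 0.17 kg, loose, lying on the jig's plywood base between jaw and fence, against the fence. Origin: centre of its underside, 15 mm above the table.
- fence: Fixed aluminium stop bar across the far end of the jig, 16 x 100 x 14 mm. Origin: centre of its underside, 15 mm above the table; its -x face touches the tile.
- stand: Fixed wooden block, 60 x 60 x 50 mm high, with an upright through hole of 16 mm diameter in the middle. Origin: centre of its underside. The driver hangs in the hole with its handle's underside on the block's top, tip 5 mm above the table.
- jar: Black glaze jar, 68 mm in diameter, 100 mm high; bystander. Origin: centre of its underside.
- cup: White ceramic cup, 72 mm across, 75 mm high; bystander. Origin: centre of its underside.

How it is judged:
On the way, in this order (a step that is already met when the one before it is completed fails the run):
1. the driver's blade is seated in the screw's slot: tip within 5 mm of the middle of the slot's floor and no more than 2.5 mm above it, driver upright within 9 degrees (distance between driver and cam below 0.005 m and z of driver in the frame of cam below 0.0025 m and angle between driver's own z axis and vertical below 0.16 rad), for 0.2 s.
2. with the blade still seated, the jaw grips the tile with more than 10 N (contact force between jaw and tile above 10 N and distance between driver and cam below 0.006 m and z of driver in the frame of cam below 0.003 m), for 0.2 s.
At the end, for the whole second after the job is handed in: The jaw holds the tile against the fence with more than 10 N, and the driver stands still and upright (within 6 degrees) in the stand's hole, its handle down on the block within 3 mm (contact force between jaw and tile above 10 N and contact force between fence and tile above 5 N and horizontal distance between driver and stand below 0.006 m and z of driver in the frame of stand below 0.008 m and angle between driver's own z axis and vertical below 0.1 rad and linear speed of driver below 0.02 m/s); the robot touches nothing.
It fails at once if the tile is cracked: the jaw presses it with more than 45 N (contact force between jaw and tile above 45 N).
It fails at once if the screw turns while the blade is not in the slot (less than 2 mm deep) (angular speed of cam above 0.3 rad/s and (z of driver in the frame of cam above 0.004 m or distance between driver and cam above 0.008 m)).
It fails at once if the driver is pressed or forced on the screw with more than 80 N (contact force between driver and cam above 80 N).
It fails at once if the tile is shifted by more than 8 mm (distance of tile from where it was at the start of the episode above 0.008 m).
It fails at once if the jar or cup is shifted by more than 15 mm (distance of any of jar, cup from where it was at the start of the episode above 0.015 m).
It also fails if it takes over 64 s, if anything falls off the work surface, if the arm or the gripper's body presses on something with over 40 N, if the wrist force passes 120 N, or if a joint passes its speed limit or range.

## Working session

There is one attempt and no reset: what is moved stays moved. The work goes in short steps, Python scripts to look and compute and a shell command to move; the robot and the scene stay as the last step left them, time stands still between calls to the robot, and variables do not carry over. Pictures are saved under pics/ and viewed, at most 10 in all, crops included, and the job is handed in when it is done.

```bash
mkdir -p pics
cat > h.py <<'E'
import numpy as np, cv2, json
from workcell import robot, cams, job_done, recognise
from scipy.spatial.transform import Rotation as R
def pose():
    s=robot.get_state(); return np.array(s['position']), R.from_rotvec(s['tcp_rot']).as_matrix(), s
def shot(n):
    p,Rt,s=pose(); d=cams.camera(n)
    if n=='wrist':
        T=np.eye(4);T[:3,:3]=Rt;T[:3,3]=p; M=np.linalg.inv(T@np.array(d['tool_from_camera']))
    else:
        M=np.eye(4);M[:3,:3]=R.from_rotvec(np.ravel(d['rvec'])).as_matrix();M[:3,3]=np.ravel(d['tvec'])
    d['M']=M; return d
def save(d,f): cv2.imwrite('pics/'+f,cv2.cvtColor(d['img'],cv2.COLOR_RGB2BGR))
def K(d): return np.array(d['intrinsics'])
def tri(obs):
    A=[]
    for K_,M,(u,v) in obs:
        P=K_@M[:3]; A+= [u*P[2]-P[0], v*P[2]-P[1]]
    X=np.linalg.svd(np.array(A))[2][-1]; return X[:3]/X[3]
def ray(K_,M,uv,z):
    d=M[:3,:3].T@np.linalg.solve(K_,[uv[0],uv[1],1]); c=-M[:3,:3].T@M[:3,3]
    return c+d*(z-c[2])/d[2]
def proj(K_,M,X):
    x=K_@(M[:3,:3]@np.array(X)+M[:3,3]); return x[:2]/x[2]
E
python3 - <<'E'
from h import *
for n in ['scene','side','wrist']:
    d=shot(n); save(d,n+'0.png')
    C=-d['M'][:3,:3].T@d['M'][:3,3]; print(n,C.round(3),K(d).round(1).tolist())
    for o in ['driver','cam','jaw','tile','fence','stand','jar','cup']:
        r=recognise(d,o); print(o,[(np.round(x['rect']).tolist(),round(x['conf'],2)) for x in r[:2]])
p,Rt,s=pose();print(Rt.round(3),s)
E
```

```text
scene [ 1.053 -0.1    0.865] [[513.8, 0.0, 328.3], [0.0, 513.8, 237.5], [0.0, 0.0, 1.0]]
driver [([243.0, 169.0, 20.0, 36.0], 0.88)]
cam [([392.0, 191.0, 22.0, 16.0], 0.69)]
jaw [([385.0, 204.0, 34.0, 11.0], 0.74)]
tile [([245.0, 170.0, 18.0, 33.0], 0.7), ([389.0, 211.0, 44.0, 38.0], 0.56)]
fence [([381.0, 249.0, 59.0, 14.0], 0.85)]
stand [([242.0, 183.0, 37.0, 46.0], 0.91)]
jar [([485.0, 145.0, 48.0, 59.0], 0.83)]
cup [([100.0, 218.0, 50.0, 47.0], 0.79), ([385.0, 204.0, 36.0, 12.0], 0.52)]
side [ 0.502 -0.789  0.755] [[482.8, 0.0, 322.4], [0.0, 482.8, 241.3], [0.0, 0.0, 1.0]]
driver [([264.0, 242.0, 17.0, 39.0], 0.63)]
cam []
jaw []
tile [([305.0, 186.0, 30.0, 23.0], 0.74)]
fence [([336.0, 190.0, 8.0, 26.0], 0.47)]
stand [([262.0, 265.0, 30.0, 41.0], 0.87), ([270.0, 244.0, 13.0, 34.0], 0.43)]
jar [([272.0, 119.0, 24.0, 41.0], 0.72)]
cup [([285.0, 359.0, 42.0, 56.0], 0.91)]
wrist [ 0.241 -0.581  0.386] [[380.7, 0.0, 323.7], [0.0, 380.7, 244.0], [0.0, 0.0, 1.0]]
driver []
cam []
jaw []
tile []
fence []
stand []
jar []
cup []
[[ 0.966  0.259  0.   ]
 [ 0.259 -0.966 -0.   ]
 [ 0.     0.    -1.   ]] {'time': 1.35, 'q': array([ 1.28645653,  0.33219745, -0.06468028,  1.46008296,  0.02160983,
        1.34988893, -0.08851174]), 'joint_vel': array([-2.95875251e-04,  5.16206945e-04,  7.79878923e-05, -1.34406268e-03,
       -9.31055189e-04,  4.38024425e-04, -1.19658104e-03]), 'tau': array([-7.65040259e-04, -6.23037314e+01,  2.41213641e-02, -3.90115929e+01,
       -6.10640435e-02,  3.16091313e-02,  4.83259043e-05]), 'position': array([ 0.16173859, -0.60374525,  0.22258522]), 'tcp_rot': array([3.11461811e+00, 4.09912679e-01, 3.31110646e-05]), 'force': array([-0.49318252, -0.53498332,  0.35222827]), 'torque': array([0.01380714, 0.00340328, 0.01059489]), 'gripper_force': 0.0, 'gripper_width': 0.08704449091613378}
```

View pics/scene0.png

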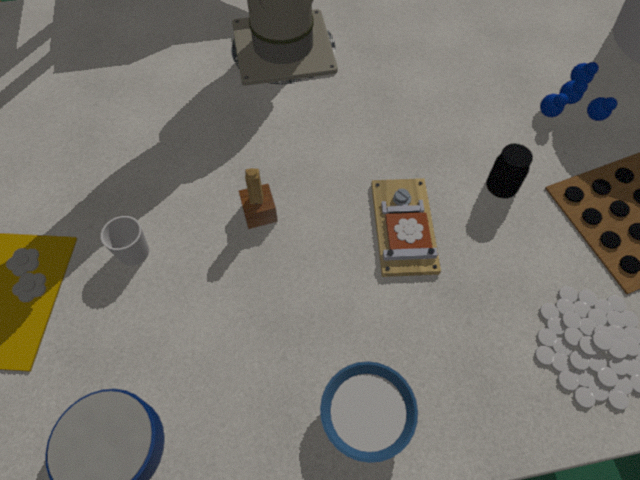

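View pics/side0.png

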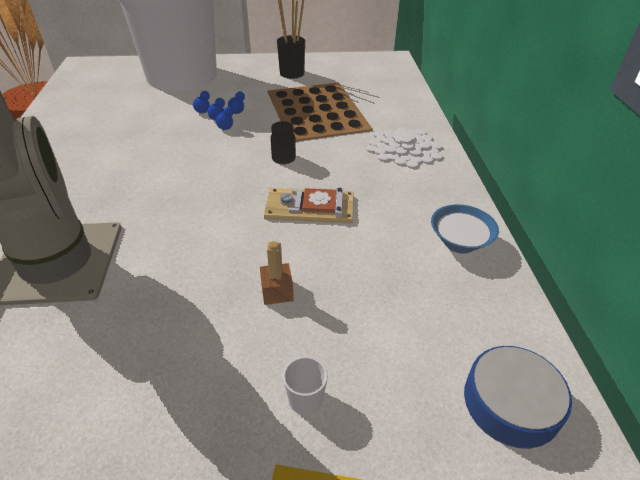

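Run:
```python
from h import *
S=shot('scene');D=shot('side')
def both(a,b): return tri([(K(S),S['M'],a),(K(D),D['M'],b)]).round(3)
print('driver top?',both((250,171),(272,243)))
print('stand c',both((260,206),(277,285)))
print('jar',both((509,174),(284,139)),'cup',both((125,241),(306,387)))
for n,uv,z in [('cam',(403,198),.031),('jaw',(402,209),.02),('tile',(411,230),.027),('fence',(410,255),.027)]: print(n,ray(K(S),S['M'],uv,z).round(3))
print('tile',ray(K(D),D['M'],(320,197),.027))
```

```text
driver top? [ 0.475 -0.121  0.137]
stand c [ 0.476 -0.117  0.02 ]
jar [0.511 0.379 0.058] cup [ 0.522 -0.369  0.044]
cam [0.515 0.163 0.031]
jaw [0.533 0.158 0.02 ]
tile [0.587 0.16  0.027]
fence [0.639 0.143 0.027]
tile [0.58895789 0.15866687 0.027     ]
```

```bash
python3 -m jog '[[1,0.03,-0.0335,-0.005,0],[1,0.03,-0.0335,-0.005,0],[1,0.03,-0.0335,-0.005,0],[1,0.03,-0.0335,-0.005,0],[1,0.03,-0.0335,-0.005,0],[1,0.03,-0.0335,-0.005,0],[1,0.03,-0.0335,-0.005,0],[1,0.03,-0.0335,-0.005,0],[1,0.03,-0.0335,-0.005,0],[1,0.03,-0.0335,-0.005,0],[1,0.03,-0.0335,-0.005,0],[1,0.03,-0.0335,-0.005,0]]' 30
python3 - <<'E'
from h import *
d=shot('wrist'); save(d,'w1.png')
p,Rt,s=pose();print(p,Rt[:,0],s['q'].round(2))
for z in (.05,.136): print(proj(K(d),d['M'],[.475,-.12,z]))
E
```

```text
time: 2.65
position: [0.4059, -0.1205, 0.2831]
tcp_rot: [3.114, 0.41, 0.001]
force: [0.4, 0.5, 0.5]
gripper_width: 0.087
gripper_force: 0.0
[ 0.40915404 -0.11337689  0.28415953] [0.96379789 0.26661399 0.00325662] [ 0.82 -0.13 -0.59  1.82 -0.08  1.43 -1.05]
[341.53655801 140.36438895]
[346.64781541 144.8527241 ]
```

View pics/w1.png

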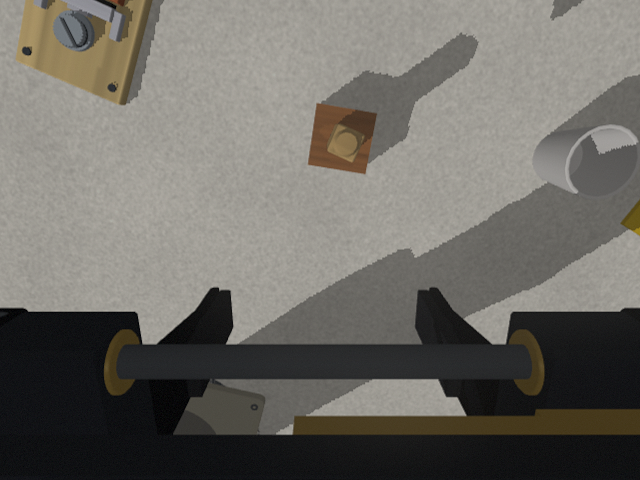

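```bash
python3 -m jog '[[1,0.005,-0.03,0.01,0],[1,0.005,-0.03,0.01,0],[1,0.005,-0.03,0.01,0],[1,0.005,-0.03,0,0],[1,0,0,0,0],[1,0,0,0,0]]'
cat > look.py <<'E'
from h import *
import sys,pickle
n=sys.argv[1]
d=shot('wrist'); save(d,n+'.png'); pickle.dump(d,open(n+'.pkl','wb'))
p,Rt,s=pose();print(p,Rt[:,0],s['q'].round(2))
I=cv2.cvtColor(d['img'],cv2.COLOR_RGB2BGR);out=[]
for X in ([.475,-.12,.1],[.515,.163,.031]):
    u,v=proj(K(d),d['M'],X); x0=int(np.clip(u-50,0,540));y0=int(np.clip(v-50,0,380)); print('crop',x0,y0)
    out.append(cv2.resize(I[y0:y0+100,x0:x0+100],(400,400),interpolation=cv2.INTER_CUBIC))
cv2.imwrite('pics/'+n+'c.png',np.hstack(out))
E
python3 look.py w2
```

```text
time: 3.3
position: [0.3938, -0.0011, 0.2528]
tcp_rot: [3.113, 0.412, 0.001]
force: [-0.1, -0.7, -0.6]
gripper_width: 0.0873
gripper_force: 0.0
[ 0.39380804 -0.00178348  0.25270037] [9.66001236e-01 2.58537332e-01 2.44298418e-04] [ 0.74 -0.22 -0.72  1.93 -0.14  1.37 -1.26]
crop 440 118
crop 133 0
```

View pics/w2c.png

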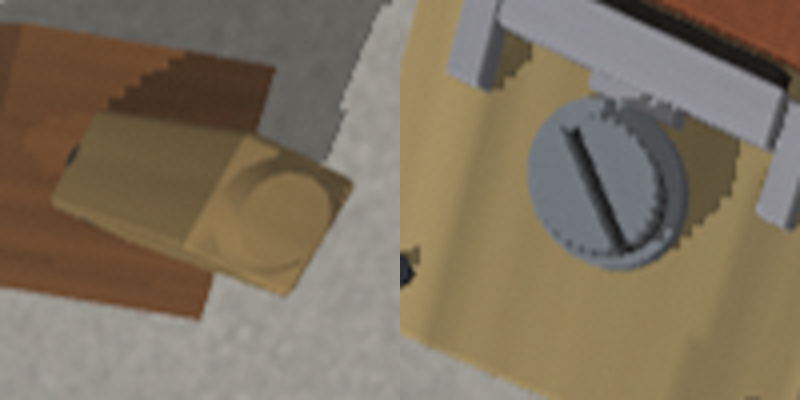

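```bash
cat > m.py <<'E'
from h import *
import pickle
d=pickle.load(open('w2.pkl','rb'));k=K(d);M=d['M']
def L(u,v):return (440+u/4,118+v/4)
def Rr(u,v):return (133+(u-400)/4,v/4)
c=[ray(k,M,L(*x),.130) for x in [(250,133),(352,185),(287,294),(185,250)]]
c=np.array(c);print('handle',c.mean(0))
for i in range(4):
    e=c[(i+1)%4]-c[i];print(np.linalg.norm(e).round(4),np.degrees(np.arctan2(e[1],e[0])).round(1)%90)
a=ray(k,M,L(275,68),.05);b=ray(k,M,L(202,320),.05);e=b-a;print('stand edge',a,b,np.linalg.norm(e),np.degrees(np.arctan2(e[1],e[0])))
n=np.array([e[1],-e[0],0]);n/=np.linalg.norm(n); 
for s in (1,-1): print('stand c',(a+b)/2+s*.03*n)
for z in (.031,.025):
    s0=ray(k,M,Rr(572,128),z);s1=ray(k,M,Rr(622,248),z);e=s1-s0;print('slot',s0,s1,(s0+s1)/2,np.linalg.norm(e),np.degrees(np.arctan2(e[1],e[0])))
print('headc',ray(k,M,Rr(597,181),.031))
E
python3 m.py
python3 - <<'E'
from h import *
S=cams.camera  # check heights with side & scene known top points
import pickle
d=pickle.load(open('w2.pkl','rb'))
a=shot('scene');b=shot('side')
# driver dome top centre and cam head centre in all views
print(tri([(K(d),d['M'],(440+275/4,118+215/4)),(K(a),a['M'],(252,170)),(K(b),b['M'],(273,243))]))
print(tri([(K(d),d['M'],(133+197/4,181/4)),(K(a),a['M'],(401.5,197)),(K(b),b['M'],(287.5,199))]))
E
```

```text
handle [ 0.47567316 -0.11959672  0.13      ]
0.0223 80.1
0.0222 81.0
0.022 82.8
0.0232 81.7
stand edge [ 0.50827185 -0.14707205  0.05      ] [ 0.449018   -0.15348719  0.05      ] 0.059600114488414326 -173.82091878711634
stand c [ 0.47541583 -0.12045391  0.05      ]
stand c [ 0.48187402 -0.18010533  0.05      ]
slot [0.51526573 0.16986965 0.031     ] [0.49370613 0.15516366 0.031     ] [0.50448593 0.16251666 0.031     ] 0.026097560232939934 -145.7017782379063
slot [0.51592114 0.17217846 0.025     ] [0.49402551 0.15724328 0.025     ] [0.50497332 0.16471087 0.025     ] 0.02650430894139986 -145.70177823790652
headc [0.50602914 0.16281197 0.031     ]
[ 0.47570417 -0.11804629  0.13620863]
[0.50753837 0.16428047 0.02168922]
```

```bash
python3 -m jog '[[1,0,0,0,0.137],[1,0,0,0,0.137],[1,0,0,0,0.138],[1,0.0246,0.0261,0,0],[1,0.0246,0.0261,0,0],[1,0.0246,0.0261,0,0],[1,0.0246,0.0261,0,0],[1,0,0,0,0],[1,0,0,0,0],[1,0,0,0,0]]'
python3 look.py w3
```

```text
time: 4.45
position: [0.4751, -0.1188, 0.2525]
tcp_rot: [-3.133, 0.235, 0.0]
force: [0.6, -0.4, 1.3]
gripper_width: 0.0868
gripper_force: 0.0
[ 0.47514123 -0.11855325  0.25263914] [ 9.88837663e-01 -1.48996879e-01  8.08277867e-05] [ 0.86  0.06 -0.72  1.73  0.04  1.36 -1.6 ]
crop 275 174
crop 0 160
```

View pics/w3.png

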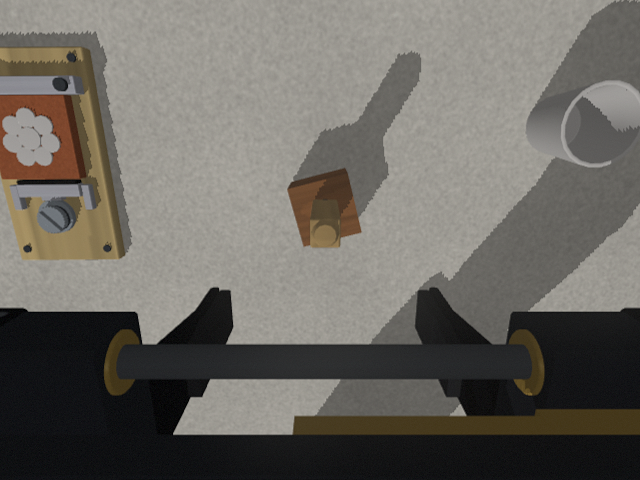

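```bash
python3 - <<'E'
from h import *
import pickle
d=pickle.load(open('w3.pkl','rb'));k=K(d);M=d['M'];e=pickle.load(open('w2.pkl','rb'))
print(ray(k,M,(324,233),.136), ray(k,M,(56,217),.031), tri([(k,M,(324,233)),(K(e),e['M'],(440+283/4,118+215/4))]), tri([(k,M,(56,217)),(K(e),e['M'],(133+197/4,181/4))]))
E
python3 -m jog '[[1,0,0.001,0.04,0],[1,0,0,0.04,0],[1,0,0,0.04,0],[1,0,0,0.03,0],[1,0,0,0.022,0],[1,0,0,0,0],[0,0,0,0,0],[0,0,0,0,0],[0,0,0,0,0],[0,0,0,0,0],[0,0,0,0,0],[0,0,0,0,0]]' 40
```

```text
[ 0.47799247 -0.11869182  0.136     ] [0.50737349 0.15733045 0.031     ] [ 0.47713651 -0.11899776  0.13535614] [0.50645855 0.16712004 0.0183488 ]
time: 5.7
position: [0.4754, -0.1202, 0.0808]
tcp_rot: [3.132, -0.236, 0.001]
force: [-0.3, -0.3, -0.6]
gripper_width: 0.0468
gripper_force: 0.0
```

```bash
python3 -m jog '[[0,0,0,0,0],[0,0,0,0,0],[0,0,0,0,0],[0,0,0,0,0],[0,0,0,0,0],[0,0,0,0,0]]' 40
```

```text
time: 6.3
position: [0.4752, -0.1201, 0.0805]
tcp_rot: [3.133, -0.236, -0.0]
force: [-0.1, 0.3, 0.5]
gripper_width: 0.0237
gripper_force: 40.0
```

```bash
python3 -m jog '[[0,0,0,-0.02,0],[0,0,0,-0.03,0],[0,0,0,-0.04,0],[0,0,0,-0.03,0],[0,0,-0.04,0,0],[0,0,-0.045,0,0],[0,0,-0.045,0,0],[0,0,0,0,0],[0,0,0,0,0]]'
cat > look2.py <<'E'
from h import *
import sys
n=sys.argv[1];out=[]
p,Rt,s=pose();print(p,Rt[:,0],s['force'].round(2))
tip=p+Rt@np.array([0,0,.0755]);print('tip',tip)
for c in ('wrist','scene','side'):
    d=shot(c);save(d,n+c+'.png');u,v=proj(K(d),d['M'],tip);print(c,u,v)
    x0=int(np.clip(u-30,0,580));y0=int(np.clip(v-40,0,420)); print('crop',x0,y0)
    out.append(cv2.resize(cv2.cvtColor(d['img'],cv2.COLOR_RGB2BGR)[y0:y0+60,x0:x0+60],(266,266),interpolation=cv2.INTER_CUBIC))
cv2.imwrite('pics/'+n+'.png',np.hstack(out))
E
python3 look2.py a1
```

```text
time: 7.2
position: [0.4946, 0.0094, 0.2005]
tcp_rot: [3.133, -0.232, -0.0]
force: [0.5, -0.1, -1.7]
gripper_width: 0.0239
gripper_force: 40.0
[0.4945882  0.00939341 0.20045169] [ 9.89114807e-01 -1.47145755e-01 -1.60773044e-04] [ 0.51 -0.14 -1.74]
tip [0.49457419 0.00938175 0.12495169]
wrist 324.86387545154315 254.03326335854874
crop 294 214
scene 324.47278389967755 171.99781317464956
crop 294 131
side 281.4873059697338 204.9201572115295
crop 251 164
```

View pics/a1.png

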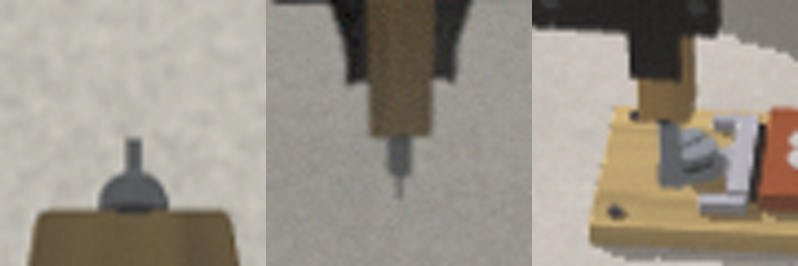

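```bash
python3 -m jog '[[0,0,0,0,-0.125],[0,0,0,0,-0.125],[0,0,0,0,-0.125],[0,0,0,0,-0.125],[0,0,0,0,-0.125],[0,0,0,0,-0.125],[0,0.0239,-0.03,0,0],[0,0.0239,-0.03,0,0],[0,0.0239,-0.03,0.02,0],[0,0.0239,-0.03,0.02,0],[0,0,0,0.022,0],[0,0,0,0,0]]'
python3 -m jog '[[0,0,0,0,0],[0,0,0,0,0]]' >/dev/null
python3 look2.py a2
python3 -c "
from h import *
print(pose()[2]['q'].round(2))"
```

```text
time: 8.55
position: [0.5044, 0.1606, 0.1358]
tcp_rot: [-3.001, -0.928, 0.008]
force: [-0.3, -1.4, -1.6]
gripper_width: 0.0239
gripper_force: 40.0
[0.50684212 0.16008978 0.13964726] [0.82691951 0.56231949 0.00095606] [-0.61 -0.26 -1.29]
tip [0.5069498  0.16005979 0.06414734]
wrist 325.469395282164 254.94749982178604
crop 295 214
scene 402.5588788959463 184.82182948948847
crop 372 144
side 286.22396911581546 185.68921977054865
crop 256 145
[ 0.43  0.33 -0.96  1.78  0.3   1.18 -1.59]
```

View pics/a2.png

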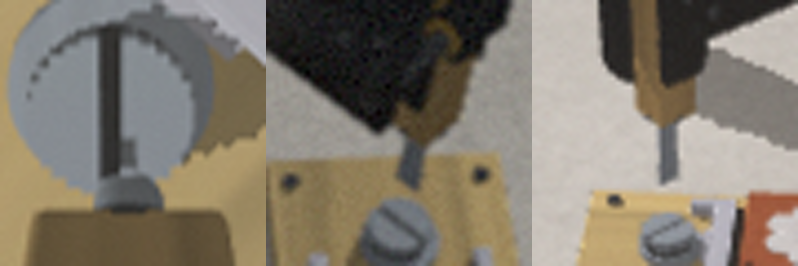

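```bash
cat > m2.py <<'E'
from h import *
d=shot('wrist');k=K(d);M=d['M'];p,Rt,s=pose()
for uv,z in [((319.6,219.6),.031),((319.6,214+110/4.43),.031),((323.9,246),p[2]-.0755)]:
    X=ray(k,M,uv,z);print(X,(Rt.T@(X-p)).round(4))
E
python3 m2.py
python3 -m jog '[[0,0,0,0,-0.145],[0,0,0,0,-0.145],[0,0,0,0,-0.145],[0,0,0,0,-0.145],[0,0,0,0,-0.145],[0,0,0,0,-0.145],[0,0,0,0,-0.145],[0,0,0,0,-0.145],[0,0,0,0,-0.145],[0,0,0,0,-0.145],[0,0,0,0,-0.145],[0,0,0,0,0]]'
python3 -c "
from h import *
print(pose()[2]['q'].round(2))"
```

```text
[0.5176657  0.17299622 0.031     ] [ 0.016  -0.0039  0.1083]
[0.50545793 0.16475876 0.031     ] [ 0.0013 -0.0039  0.1083]
[0.51127492 0.16495013 0.06381712] [ 0.0063 -0.0008  0.0755]
time: 10.15
position: [0.5061, 0.161, 0.1387]
tcp_rot: [1.43, 2.797, 0.0]
force: [0.4, -0.3, -1.8]
gripper_width: 0.0233
gripper_force: 40.0
[ 0.63  0.49 -1.27  1.77  0.49  1.25 -0.14]
```

```bash
python3 -m jog '[[0,0,0,0,-0.1406],[0,0,0,0,-0.1406],[0,0,0,0,-0.1406],[0,0,0,0,-0.1406],[0,0,0,0,-0.1406],[0,0,0,0,-0.1406],[0,0,0,0,-0.1406],[0,0,0,0,-0.1406],[0,0,0,0,-0.1406],[0,0,0,0,-0.1406],[0,0,0,0,-0.1406],[0,0,0,0,0]]'
python3 look2.py a3
python3 - <<'E'
from h import *
print(pose()[2]['q'].round(2))
d=cv2.imread('pics/a3wrist.png')[195:275,270:370]; cv2.imwrite('pics/a3c.png',cv2.resize(d,(750,600),interpolation=cv2.INTER_CUBIC))
E
```

```text
time: 11.35
position: [0.506, 0.1612, 0.1386]
tcp_rot: [0.925, -3.002, 0.001]
force: [0.2, -0.4, -1.1]
gripper_width: 0.0237
gripper_force: 40.0
[0.50601315 0.16123    0.13861474] [-8.26643938e-01 -5.62725308e-01  1.66411369e-04] [ 0.2  -0.43 -1.11]
tip [0.50601558 0.1612041  0.06311475]
wrist 322.2849570087301 255.5120982639527
crop 292 215
scene 402.9330183005846 184.66305571085343
crop 372 144
side 285.83636422269905 185.77086660065657
crop 255 145
[ 0.71  0.64 -1.44  1.77  0.65  1.34  1.29]
```

View pics/a3c.png

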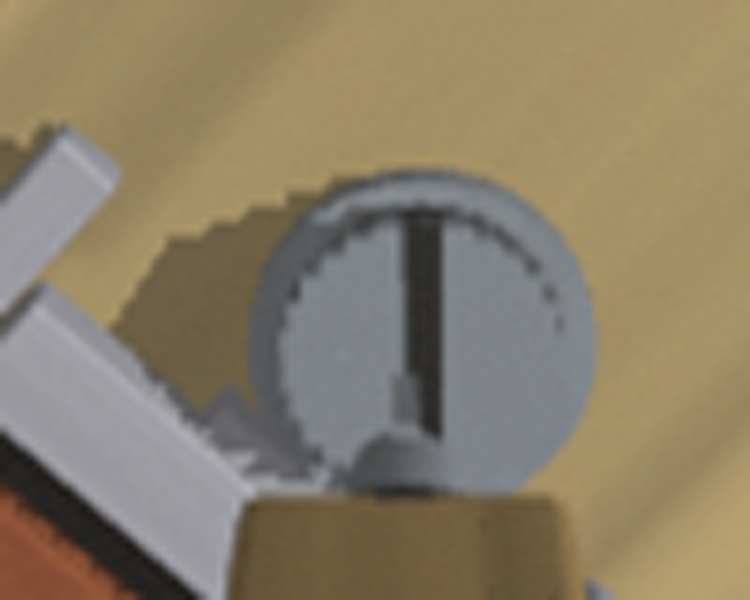

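```bash
cat > m3.py <<'E'
from h import *
d=shot('wrist');k=K(d);M=d['M'];p,Rt,s=pose()
for uv,z in [((326.4,223.7),.031),((326.9,240),.031),((324,245),p[2]-.0755)]:
    X=ray(k,M,uv,z);print(X,(Rt.T@(X-p)).round(4))
E
python3 m3.py
```

```text
[0.49317256 0.15617678 0.031     ] [0.0135 0.0029 0.1076]
[0.50331362 0.16348436 0.031     ] [0.001  0.0033 0.1076]
[0.49927301 0.15819687 0.06308353] [0.0073 0.0011 0.0755]
```

```bash
python3 -m jog '[[0,-0.0017,0.0019,0.01,0],[0,0,0,0.008,0],[0,0,0,0,0],[0,0,0,0,0],[0,0,0,0,0]]'
cat > m4.py <<'E'
from h import *
import sys
d=shot('wrist');k=K(d);M=d['M'];p,Rt,s=pose();save(d,sys.argv[1]+'.png')
print(p,Rt[:,0])
g=cv2.cvtColor(d['img'],cv2.COLOR_RGB2GRAY).astype(float)
tip=p+Rt@np.array([.006,0,.0755]);print('tipfront px',proj(k,M,tip))
P=[]
for v in range(215,262):
    row=g[v,305:345]; w=np.clip(90-row,0,None); 
    if w.sum()>60:
        u=305+(w*np.arange(40)).sum()/w.sum(); X=Rt.T@(ray(k,M,(u,v),.031)-p); P.append([v,u,(w>0).sum(),X[0]*1e3,X[1]*1e3])
print(np.round(P,1))
cv2.imwrite('pics/'+sys.argv[1]+'c.png',cv2.resize(cv2.imread('pics/'+sys.argv[1]+'.png')[195:275,270:370],(750,600),interpolation=cv2.INTER_CUBIC))
E
python3 m4.py a4
```

```text
time: 12.05
position: [0.5063, 0.1641, 0.1207]
tcp_rot: [-0.928, 3.001, 0.0]
force: [0.4, -0.2, -1.3]
gripper_width: 0.0238
gripper_force: 40.0
[0.50631522 0.16407282 0.12072463] [-8.25562518e-01 -5.64310595e-01 -2.84775703e-04]
tipfront px [322.18379731 246.94914255]
[[ 2.260e+02  3.215e+02  1.000e+01  1.650e+01 -5.000e-01]
 [ 2.270e+02  3.207e+02  1.800e+01  1.580e+01 -1.100e+00]
 [ 2.280e+02  3.205e+02  1.700e+01  1.510e+01 -1.200e+00]
 [ 2.290e+02  3.202e+02  1.700e+01  1.440e+01 -1.400e+00]
 [ 2.300e+02  3.216e+02  1.100e+01  1.370e+01 -5.000e-01]
 [ 2.310e+02  3.215e+02  1.000e+01  1.290e+01 -5.000e-01]
 [ 2.320e+02  3.219e+02  9.000e+00  1.220e+01 -3.000e-01]
 [ 2.330e+02  3.220e+02  9.000e+00  1.150e+01 -2.000e-01]
 [ 2.340e+02  3.215e+02  8.000e+00  1.080e+01 -5.000e-01]
 [ 2.350e+02  3.221e+02  8.000e+00  1.010e+01 -1.000e-01]
 [ 2.360e+02  3.229e+02  5.000e+00  9.400e+00  4.000e-01]
 [ 2.370e+02  3.229e+02  5.000e+00  8.600e+00  5.000e-01]
 [ 2.380e+02  3.225e+02  6.000e+00  7.900e+00  1.000e-01]
 [ 2.390e+02  3.229e+02  5.000e+00  7.200e+00  4.000e-01]
 [ 2.400e+02  3.229e+02  6.000e+00  6.500e+00  4.000e-01]
 [ 2.410e+02  3.229e+02  5.000e+00  5.700e+00  4.000e-01]
 [ 2.420e+02  3.229e+02  5.000e+00  5.000e+00  5.000e-01]
 [ 2.430e+02  3.229e+02  5.000e+00  4.300e+00  4.000e-01]
 [ 2.440e+02  3.228e+02  5.000e+00  3.600e+00  4.000e-01]
 [ 2.450e+02  3.220e+02  5.000e+00  2.800e+00 -2.000e-01]
 [ 2.480e+02  3.213e+02  3.000e+00  6.000e-01 -7.000e-01]
 [ 2.570e+02  3.193e+02  7.000e+00 -6.000e+00 -2.100e+00]
 [ 2.590e+02  3.204e+02  1.100e+01 -7.500e+00 -1.400e+00]
 [ 2.600e+02  3.224e+02  1.400e+01 -8.300e+00  1.000e-01]
 [ 2.610e+02  3.221e+02  1.700e+01 -9.000e+00 -1.000e-01]]
```

View pics/a4c.png

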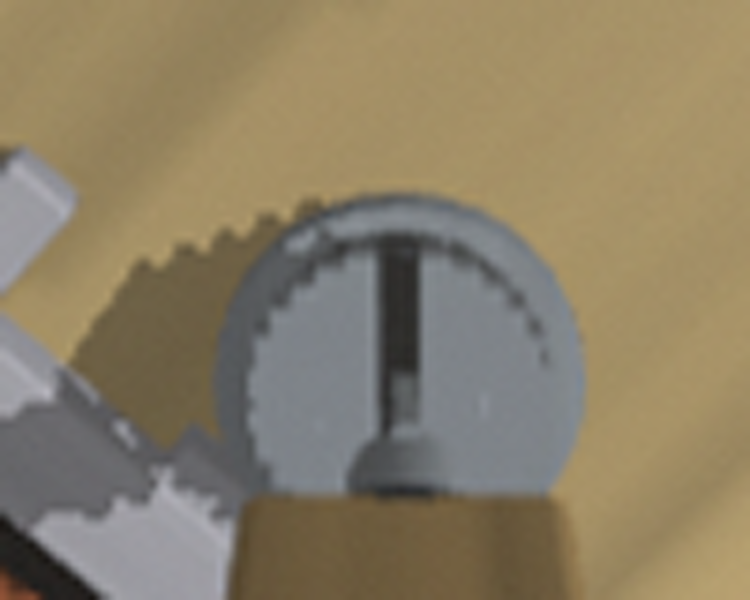

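```bash
python3 -m jog '[[0,0.0005,-0.0004,0.006,0],[0,0,0,0.006,0],[0,0,0,0,0],[0,0,0,0.003,0],[0,0,0,0,0]]'
python3 -m jog '[[0,0,0,0.002,0],[0,0,0,0,0],[0,0,0,0,0]]'
```

```text
time: 12.6
position: [0.5059, 0.1633, 0.1052]
tcp_rot: [0.928, -3.001, 0.0]
force: [-0.4, -0.4, -0.8]
gripper_width: 0.024
gripper_force: 40.0
time: 12.9
position: [0.506, 0.1634, 0.1036]
tcp_rot: [-0.928, 3.001, -0.0]
force: [1.1, 0.9, -1.3]
gripper_width: 0.0235
gripper_force: 40.0
```

```bash
python3 -m jog '[[0,0,0,0.002,0],[0,0,0,0,0],[0,0,0,0,0]]'
python3 -m jog '[[0,0,0,0.001,0],[0,0,0,0,0],[0,0,0,0,0]]'
```

```text
time: 13.2
position: [0.506, 0.1634, 0.1015]
tcp_rot: [0.928, -3.001, 0.0]
force: [-0.5, -0.6, -0.6]
gripper_width: 0.0241
gripper_force: 40.0
time: 13.5
position: [0.506, 0.1634, 0.1005]
tcp_rot: [-0.928, 3.001, -0.0]
force: [0.1, 0.4, -1.8]
gripper_width: 0.024
gripper_force: 40.0
```

```bash
python3 -m jog '[[0,0,0,0.0007,0],[0,0,0,0,0],[0,0,0,0,0]]'
python3 -m jog '[[0,0,0,0.0007,0],[0,0,0,0,0],[0,0,0,0,0]]'
```

```text
time: 13.8
position: [0.5061, 0.1635, 0.1003]
tcp_rot: [-0.928, 3.001, -0.0]
force: [-1.3, -0.7, 5.6]
gripper_width: 0.0235
gripper_force: 40.0
time: 14.1
position: [0.5062, 0.1635, 0.1001]
tcp_rot: [-0.928, 3.001, -0.001]
force: [-2.8, -1.6, 12.4]
gripper_width: 0.024
gripper_force: 40.0
```

```bash
cat > t.py <<'E'
from h import *
F=[];T=[]
for i in range(6):
    cams.camera('side'); s=robot.get_state(); F.append(s['force']);T.append(s['torque'])
p,Rt,s=pose(); print('t',s['time'],'p',p.round(4),'yaw',np.arctan2(Rt[1,0],Rt[0,0]).round(3),'F',np.mean(F,0).round(1),'T',np.mean(T,0).round(3),'sd',np.std(T,0).round(3)[2],'q37',s['q'][[2,6]].round(2))
E
python3 t.py
python3 -m jog '[[0,0,0,0,0.04],[0,0,0,0,0.04],[0,0,0,0,0.04],[0,0,0,0,0]]'>/dev/null; python3 t.py
```

```text
t 14.4 p [0.5062 0.1635 0.1001] yaw -2.542 F [-2.7 -2.  10.9] T [-0.538  0.838 -0.011] sd 0.031 q37 [-1.39  1.26]
t 15.1 p [0.5066 0.1636 0.1002] yaw -2.662 F [-1.5 -1.3  9.2] T [-0.298  0.325  0.032] sd 0.031 q37 [-1.37  1.16]
```

```bash
sed -i 's/range(6)/range(9)/' t.py
python3 -m jog '[[0,0,0,0,0.04],[0,0,0,0,0.04],[0,0,0,0,0]]'>/dev/null; python3 t.py
python3 -m jog '[[0,0,0,0,0.04],[0,0,0,0,0.04],[0,0,0,0,0]]'>/dev/null; python3 t.py
```

```text
t 15.85 p [0.5067 0.1635 0.1002] yaw -2.742 F [-1.  -1.7  9.6] T [-0.478  0.179  0.048] sd 0.025 q37 [-1.36  1.09]
t 16.6 p [0.5068 0.1634 0.1002] yaw -2.822 F [-0.8 -2.2  9.8] T [-0.566  0.158  0.123] sd 0.019 q37 [-1.34  1.02]
```

```bash
python3 -m jog '[[0,0,0,0,0.04],[0,0,0,0,0.04],[0,0,0,0,0]]'>/dev/null; python3 t.py
python3 -m jog '[[0,0,0,0,0.04],[0,0,0,0,0.04],[0,0,0,0,0]]'>/dev/null; python3 t.py
```

```text
t 17.35 p [0.5068 0.1634 0.1002] yaw -2.902 F [-0.7 -2.4  9.3] T [-0.617  0.165  0.127] sd 0.023 q37 [-1.33  0.95]
t 18.1 p [0.5068 0.1633 0.1001] yaw -2.982 F [-0.8 -2.7  9.9] T [-0.656  0.178  0.102] sd 0.035 q37 [-1.31  0.88]
```

```bash
for i in 1; do python3 -m jog '[[0,0,0,0,0.04],[0,0,0,0,0.04],[0,0,0,0,0]]'>/dev/null; python3 t.py; done
python3 -m jog '[[0,0,0,0,0.04],[0,0,0,0,0.04],[0,0,0,0,0]]'>/dev/null; python3 t.py
```

```text
t 18.85 p [0.5068 0.1632 0.1001] yaw -3.062 F [-1.2 -2.8  9.9] T [-0.726  0.211  0.129] sd 0.034 q37 [-1.3  0.8]
t 19.6 p [0.5068 0.1632 0.1002] yaw 3.141 F [-1.  -2.7  9.9] T [-0.782  0.227  0.123] sd 0.037 q37 [-1.28  0.73]
```

```bash
python3 -m jog '[[0,0,0,0,0.04],[0,0,0,0,0.04],[0,0,0,0,0]]'>/dev/null; python3 t.py
```

```text
t 20.35 p [0.5067 0.1631 0.1001] yaw 3.061 F [-1.5 -3.1 10.6] T [-0.857  0.261  0.133] sd 0.029 q37 [-1.27  0.66]
```

```bash
python3 -m jog '[[0,0,0,0,0.04],[0,0,0,0,0.04],[0,0,0,0,0]]'>/dev/null; python3 t.py
```

```text
t 21.1 p [0.5067 0.1631 0.1001] yaw 2.981 F [-1.7 -3.3 10.5] T [-0.896  0.285  0.139] sd 0.02 q37 [-1.25  0.59]
```

```bash
python3 -m jog '[[0,0,0,0,0.04],[0,0,0,0,0.04],[0,0,0,0,0]]'>/dev/null; python3 t.py
```

```text
t 21.85 p [0.5067 0.163  0.1001] yaw 2.901 F [-1.4 -3.  10.7] T [-0.95   0.334  0.119] sd 0.021 q37 [-1.24  0.52]
```

```bash
python3 -m jog '[[0,0,0,0,0.04],[0,0,0,0,0.04],[0,0,0,0,0]]'>/dev/null; python3 t.py
```

```text
t 22.6 p [0.5067 0.163  0.1001] yaw 2.821 F [-1.5 -3.9 10.8] T [-1.006  0.371  0.136] sd 0.034 q37 [-1.22  0.45]
```

```bash
python3 -m jog '[[0,0,0,0,0.04],[0,0,0,0,0.04],[0,0,0,0,0]]'>/dev/null; python3 t.py
```

```text
t 23.35 p [0.5067 0.1629 0.1001] yaw 2.741 F [-2.  -3.7 10.9] T [-1.059  0.431  0.109] sd 0.031 q37 [-1.2   0.38]
```

```bash
python3 -m jog '[[0,0,0,0,0.04],[0,0,0,0,0.04],[0,0,0,0,0]]'>/dev/null; python3 t.py
```

```text
t 24.1 p [0.5066 0.1629 0.1001] yaw 2.661 F [-1.9 -4.2 11.1] T [-1.11   0.477  0.132] sd 0.031 q37 [-1.19  0.31]
```

```bash
sed -i "s/^F=\[\];T=\[\]/F=[];T=[];c=cams.camera('side')/; s/cams.camera('side'); s=/recognise(c,'jaw'); s=/; s/range(9)/range(12)/" t.py
python3 -m jog '[[0,0,0,0,0.04],[0,0,0,0,0.04],[0,0,0,0,0]]'>/dev/null; python3 t.py
```

```text
t 25.05 p [0.5066 0.1629 0.1001] yaw 2.581 F [-2.  -4.  11.6] T [-1.169  0.545  0.146] sd 0.023 q37 [-1.17  0.24]
```

```bash
python3 -m jog '[[0,0,0,0,0.04],[0,0,0,0,0.04],[0,0,0,0,0]]'>/dev/null; python3 t.py
```

```text
t 26.0 p [0.5066 0.1628 0.1001] yaw 2.501 F [-2.3 -3.9 11.8] T [-1.202  0.615  0.149] sd 0.028 q37 [-1.16  0.17]
```

```bash
python3 -m jog '[[0,0,0,0,0.04],[0,0,0,0,0.04],[0,0,0,0,0]]'>/dev/null; python3 t.py
```

```text
t 26.95 p [0.5065 0.1628 0.1001] yaw 2.421 F [-2.6 -4.4 11.8] T [-1.253  0.678  0.169] sd 0.027 q37 [-1.14  0.1 ]
```

```bash
python3 -m jog '[[0,0,0,0,0.02],[0,0,0,0,0.02],[0,0,0,0,0]]'>/dev/null; python3 t.py
```

```text
t 27.9 p [0.5065 0.1628 0.1001] yaw 2.381 F [-2.9 -4.2 12.1] T [-1.262  0.716  0.167] sd 0.024 q37 [-1.13  0.06]
```

```bash
python3 -m jog '[[0,0,0,0,-0.04],[0,0,0,0,-0.06],[0,0,0,0,0],[0,0,0,-0.003,0],[0,0,0,-0.005,0],[0,0,0,-0.01,0],[0,0,0,-0.03,0],[0,0,0,-0.03,0],[0,0,0,-0.025,0],[0,0,0,0,0]]'
python3 -m jog '[[0,0,0,0,0.14],[0,0,0,0,0.14],[0,0,0,0,0.14],[0,0,0,0,0.14],[0,0,0,0,0.14],[0,0,0,0,0.14],[0,0,0,0,0.14],[0,0,0,0,0.14],[0,0,0,0,0.14],[0,0,0,0,0.14],[0,0,0,0,0.14],[0,0,0,0,0]]'
python3 t.py
```

```text
time: 28.9
position: [0.5074, 0.1647, 0.2059]
tcp_rot: [1.016, 2.968, 0.005]
force: [-0.1, 1.4, -1.6]
gripper_width: 0.0237
gripper_force: 40.0
time: 30.1
position: [0.5057, 0.1635, 0.2019]
tcp_rot: [2.801, 1.422, -0.001]
force: [-0.6, -0.5, -0.5]
gripper_width: 0.0234
gripper_force: 40.0
t 30.75 p [0.506  0.1634 0.2021] yaw 0.942 F [-0.1 -0.  -1.3] T [-0.032 -0.049  0.001] sd 0.021 q37 [-0.96 -1.2 ]
```

```bash
python3 -m jog '[[0,0,0,0,0.1365],[0,0,0,0,0.1365],[0,0,0,0,0.1365],[0,0,0,0,0.1365],[0,0,0,0,0.1365],[0,0,0,0,0.1365],[0,0,0,0,0.1365],[0,0,0,0,0.1365],[0,0,0,0,0]]'
python3 -m jog '[[0,0.0017,0.0407,0,0],[0,0.0017,0.0407,0,0],[0,0.0017,0.0407,0,0],[0,0.0017,0.0407,0,0],[0,0.0017,0.0407,0,0],[0,0.0017,0.0407,0,0],[0,0.0017,0.0407,0,0],[0,0,0,0,0],[0,0,0,0,0],[0,0,0,0,0]]'
python3 t.py
python3 - <<'E'
from h import *
p,Rt,s=pose(); d=np.array([.4752,-.1201,.0805])-p; print((Rt.T@d).round(4))
E
python3 look2.py a5
```

```text
time: 31.65
position: [0.506, 0.1634, 0.2022]
tcp_rot: [3.132, -0.239, 0.0]
force: [-0.0, -0.3, -1.2]
gripper_width: 0.0234
gripper_force: 40.0
time: 32.65
position: [0.4753, -0.1189, 0.2022]
tcp_rot: [-3.133, 0.231, -0.0]
force: [-0.1, -0.2, -1.3]
gripper_width: 0.0239
gripper_force: 40.0
t 33.3 p [ 0.475  -0.12    0.2022] yaw -0.15 F [-0.1  0.1 -0.9] T [ 0.02   0.02  -0.007] sd 0.029 q37 [-0.59 -1.6 ]
[0.0002 0.     0.1217]
[ 0.47503168 -0.12004272  0.20215185] [ 9.88701180e-01 -1.49899891e-01  1.15235831e-05] [-0.19  0.13 -0.94]
tip [ 0.47503169 -0.1200485   0.12665185]
wrist 324.85992726490696 254.03105638370232
crop 294 214
scene 251.46261477192456 173.60642726863705
crop 221 133
side 272.6869792200043 247.13834116400983
crop 242 207
```

View pics/a5.png

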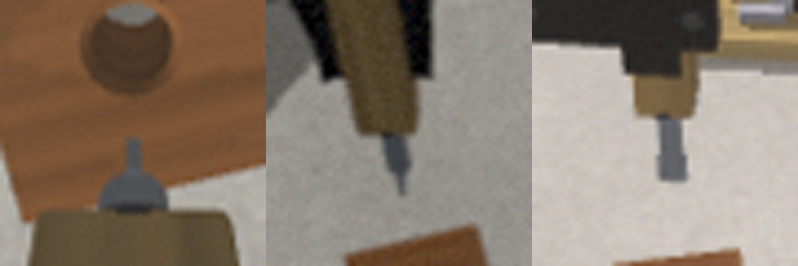

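```bash
python3 -m jog '[[0,0.0002,-0.0006,0.03,0],[0,0,0,0.03,0],[0,0,0,0.01,0],[0,0,0,0.01,0],[0,0,0,0.01,0],[0,0,0,0.01,0],[0,0,0,0.01,0],[0,0,0,0.005,0],[0,0,0,0,0],[0,0,0,0,0]]'
python3 -m jog '[[0,0,0,0.004,0],[0,0,0,0.001,0],[0,0,0,0,0],[0,0,0,0,0]]'
python3 t.py
```

```text
time: 34.45
position: [0.4755, -0.1195, 0.0874]
tcp_rot: [3.133, -0.236, 0.0]
force: [0.7, -0.1, -1.0]
gripper_width: 0.0236
gripper_force: 40.0
time: 34.85
position: [0.4754, -0.1195, 0.0823]
tcp_rot: [3.133, -0.236, 0.0]
force: [0.3, -0.2, -0.7]
gripper_width: 0.0237
gripper_force: 40.0
t 35.5 p [ 0.4753 -0.1195  0.0822] yaw -0.151 F [ 0.1  0.1 -1.2] T [ 0.038  0.009 -0.011] sd 0.044 q37 [-0.59 -1.68]
```

```bash
python3 -m jog '[[0,0,0,0.001,0],[0,0,0,0.0006,0],[0,0,0,0,0],[0,0,0,0,0]]'
python3 t.py
```

```text
time: 35.9
position: [0.4753, -0.1195, 0.0805]
tcp_rot: [3.133, -0.236, 0.0]
force: [-0.0, 0.7, -0.2]
gripper_width: 0.0238
gripper_force: 40.0
t 36.55 p [ 0.4753 -0.1195  0.0805] yaw -0.151 F [-0.2 -0.1 -1.1] T [ 0.033  0.03  -0.001] sd 0.028 q37 [-0.59 -1.68]
```

```bash
python3 -m jog '[[0,0,0,0.0006,0],[0,0,0,0,0],[0,0,0,0,0]]' | sed -n 2,4p
python3 -m jog '[[0.35,0,0,0,0],[0.35,0,0,0,0],[0.35,0,0,0,0],[1,0,0,0,0],[1,0,0,0,0],[1,0,0,0,0],[1,0,0,0,0],[1,0,0,0,0],[1,0,0,0,0],[1,0,0,0,0],[1,0,0,0,0]]'
```

```text
position: [0.4754, -0.1195, 0.0804]
tcp_rot: [3.132, -0.236, 0.0]
force: [-2.9, 0.1, 6.0]
time: 37.95
position: [0.4753, -0.1195, 0.08]
tcp_rot: [3.133, -0.236, 0.0]
force: [-0.6, 0.5, 0.9]
gripper_width: 0.0837
gripper_force: 0.0
```

Contact was felt on the block, and the driver is released; I retreat straight up and check from the other cameras.

```bash
python3 -m jog '[[1,0,0,-0.02,0],[1,0,0,-0.03,0],[1,0,0,-0.04,0],[1,0,0,-0.04,0],[1,0,0,-0.04,0],[1,0,0,0,0],[1,0,0,0,0]]'
python3 - <<'E'
from h import *
a=shot('scene');b=shot('side');w=shot('wrist');save(w,'end.png')
for n,d in (('scene',a),('side',b),('wrist',w)):
    print(n,[(o,np.round(recognise(d,o)[0]['rect']).tolist()) for o in ('driver','tile','jar','cup') if recognise(d,o)],proj(K(d),d['M'],[.4755,-.12,.136]).round(0))
# handle top: pale wood in wrist picture, compare with start pictures
for f,d in (('scene',a),('side',b)):
    o=cv2.imread(f'pics/{f}0.png').astype(int);nw=cv2.cvtColor(d['img'],cv2.COLOR_RGB2BGR).astype(int)
    x,y=proj(K(d),d['M'],[.4755,-.12,.1]).astype(int)
    print(f,'best shift of driver patch',cv2.minMaxLoc(cv2.matchTemplate(nw[y-30:y+31,x-20:x+21].astype(np.uint8),o[y-24:y+25,x-14:x+15].astype(np.uint8),cv2.TM_CCOEFF_NORMED))[1::2])
E
```

```text
time: 38.65
position: [0.4756, -0.1196, 0.2504]
tcp_rot: [3.132, -0.236, 0.002]
force: [-0.2, -0.3, -0.6]
gripper_width: 0.0872
gripper_force: 0.0
scene [('driver', [244.0, 167.0, 17.0, 36.0]), ('tile', [388.0, 211.0, 45.0, 37.0]), ('jar', [484.0, 144.0, 49.0, 58.0]), ('cup', [100.0, 218.0, 47.0, 49.0])] [251. 171.]
side [('driver', [266.0, 244.0, 16.0, 36.0]), ('tile', [305.0, 187.0, 32.0, 24.0]), ('jar', [281.0, 137.0, 15.0, 28.0]), ('cup', [293.0, 196.0, 9.0, 15.0])] [273. 243.]
wrist [('driver', [308.0, 197.0, 30.0, 50.0]), ('tile', [0.0, 92.0, 86.0, 87.0]), ('cup', [529.0, 74.0, 108.0, 92.0])] [325. 237.]
scene best shift of driver patch (0.9934601187705994, (6, 6))
side best shift of driver patch (0.9988237619400024, (6, 6))
```

```bash
python3 -c "
from workcell import job_done
print(job_done())"
```

```text
the job is handed in; nothing more can be done
None
```

The job is handed in at about 39 s: the screw is tightened to roughly 19 N, estimated from its torque as clamp force was not measured. The driver is back upright in its stand, and the tile, jar and cup show no visible movement.

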